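# Finish the forge hearth and hold its lid at the balance point

## Task

The cold forge hearth is missing two firebricks: set the two loose bricks down (not dropped) flat in the two white-outlined places, so that the four make a pinwheel layer, and let them go. Then take the red bar of the thrown-back lid, swing the lid up until it stands upright on its hinge, at the balance point where it would fall neither way, and hold it there for the smith to refit the stay: finish while still gripping the bar, and never let the lid drop forward over the hearth, and leave the hammer, the flux tin and the brush where they are.

Things in the scene. Friction and masses are not known exactly. Their poses are not given: they have to be found in the camera images.
- hearth: Fixed dark steel slab 190 x 190 mm, 30 mm thick, turned about the vertical; origin at the centre of its underside, z up. Two darker bricks, 120 x 45 x 50 mm, are fixed on it: one along y, centred at x +63, y -25.5 mm; one along x, centred at x +25.5, y +63 mm. Four make a pinwheel round an empty 75 mm square, with 6 mm joints. Two hinge posts, 108 mm high, stand at its +y edge
- place_a (a point): First empty place, outlined in white on the slab, 120 mm along the hearth's x and 45 mm along its y: the point is the outline's centre, on the slab's top (30 mm above the bench), at x = -25.5, y = -63 mm in the hearth frame. A finger beside the long side next to the empty square needs to be at hearth x between -37 and +37 mm. Axes as the hearth's
- place_b (a point): Second empty place, outlined in white, 45 mm along the hearth's x and 120 mm along its y: the outline's centre on the slab's top, at x = -63, y = +25.5 mm in the hearth frame. A finger beside the long side next to the empty square needs to be at hearth y between -37 and +37 mm. Axes as the hearth's
- brick1_center (a point): Loose pale firebrick 120 x 45 x 50 mm (x, y, z), about 0.2 kg, flat on the bench; the point is its centre, 25 mm above its underside, x along its length. Either brick may go to either place, either way round
- brick2_center (a point): The other loose firebrick, identical; its centre, x along its length
- lid (a joint): Lid angle about its hinge, rad: 0 closed flat over the hearth, 1.571 upright, its balance point (weight straight above the hinge), 2.32 thrown back against its stop, where it starts. The hinge is almost frictionless: let go on either side it falls that way. The lid weighs about 0.45 kg
- lid_hinge (a point): Middle of the lid's hinge line, which runs along the hearth's x, 100 mm above the bench and 108 mm to the hearth's +y from its origin; axes as the hearth's
- lid_bar (a point): Centre of the lid's red handle bar: 16 mm thick round, 136 mm long, parallel to the hinge line and 222 mm from it, in the plane of the lid panel. Two arms, 120 mm apart, join it to the panel (14 mm thick, its edge 47 mm from the bar), so that it is free all round in the middle. Axes as the lid's: x along the bar, y from bar to hinge
- hammer: Bystander: hammer about 280 mm long lying on the bench; origin on its underside
- flux_tin: Bystander: round tin, 60 mm across, 75 mm high; origin at the centre of its underside
- brush: Bystander: brush about 200 mm long lying on the bench; origin on its underside
There are look-alikes about, which are no part of the job. Leave any orange or yellow look-alike of the part that bears brick1_center alone.

How it is judged:
By the outcome, as a careful person would: the job done as asked, in the order asked, and still so for the second after the job is handed in, while the arm keeps its last pose, push and grip.
It also fails if it takes over 72 s, if anything falls off the work surface, if the arm or the gripper's body presses on something with over 40 N, if the wrist force passes 120 N, or if a joint passes its speed limit or range.

## Robot

A 7-joint arm with a two-finger parallel gripper is mounted at the origin on the work surface. World frame = base frame: x ahead of the robot, y to its left, z up, the work surface at z = 0. Lengths are in m, angles in rad, forces in N, time in s.
With the tool pointing down it reaches from about 0.4 to 0.85 m from the base axis. Payload 4.5 kg.
Tool frame: the origin (TCP) lies on the centre line of the jaws, within the pads' length; the fingertips stand 17 mm ahead of it and the grasp point (between the pads) lies 2 mm behind it (r.tip_reach is the distance from the TCP to the fingertips, in m); z points along the fingers, y is the line along which they close (so a half turn about z gives the same grasp; the last joint's range is limited). The gripper opens to 88 mm and grips with 3 to 60 N. Pads are 18 mm wide; open, the fingers measure 123 mm over their backs; the gripper's body (75 mm by 187 mm) begins 45 mm behind the grasp point.
Start: joints at [1.274, 0.689, -0.195, 1.565, 0.157, 0.902, -0.215], TCP at [0.203, -0.591, 0.219] pointing down, gripper open.
Joint ranges: [-3.01, 3.01], [-0.46, 2.08], [-1.47, 1.51], [0.13, 2.56], [-1, 4.14], [0.04, 2.09], [-2.66, 2.66]. Speed limits (rad/s): [2.57, 2.57, 3.14, 3.14, 3.14, 3.14, 3.14].

## Interface

Orientations are given as a unit quaternion [x, y, z, w].
In Python, from plant import r gives the robot as it stands.
- The arm moves only by the tool step_arm, never from a script. Its argument "steps" is a list of rows, each a list of 7 numbers: the shift along the tool's x, y, z in cm, then the turn, a rotation vector about the tool's x, y, z in degrees, then the gripper's target within -1 to 1 (shut at 1, half-way at 0, fully open at -1). A call has 1 to 8 rows; each row shifts and turns the commanded pose from where the row before left it, along the tool's axes as they then stand; what a row does not reach is not made up. A row lasts 1/8 s, in which the tool goes at most 62.5 mm and 10.7 degrees, less where a joint would pass 70% of its speed; a pose out of reach is approached as far as the arm can. A call with a gripper value outside its range is refused whole. The fingers move at their own pace and stop on an object; "force" is the grip in N (left out, the last holds). Time passes only in rows, so rows that do not move let the fingers close. It gives the time, the measured TCP pose, the force, the opening and the grip force at its end, in the units of the state.
- r.get_state(): the state, without advancing time (a new reading comes with each control period).
- r.snapshot(name): name is "scene" or "top" or "wrist"; returns a dict with "pixels" (480x640x3 uint8, red, green, blue), "fx", "fy", "cx", "cy" (pixels), "cam_to_world" (4x4, takes a point from camera to world coordinates). Camera axes: x right, y down, z forward; pixel columns grow to the right and rows downward; lengths in m; the calibration is good to about 2 mm. The wrist camera is an equidistant fisheye: a pixel r from the principal point sees the ray r / f radians off the axis. A picture is of the moment at which its call begins. There is no depth.
- r.finish_job(): hands the job in; it is judged then, once.
The state is a dict: "clock": time; "q": joint angles; "qd": joint speeds; "joint_torque": joint torques, N m; "tool_pos": TCP position; "eef_rot": TCP orientation; "contact_force": force on the tool from outside, world axes, zero at the start; "moment": the same for the moment, N m; "opening": opening from 0.0 (shut) to 1.0 (fully open); "finger_force": force on a finger pad.
Only numpy, scipy, OpenCV 4.12 (cv2) and the standard library are available. Lean on these libraries where they do the work, as an engineer would, in place of code of your own. Each camera call takes 0.05 s, during which the arm holds its last target. There are 200 camera calls.

## Working session

There is one attempt and no reset: what is moved stays moved. The work goes in short steps, Python scripts to look and compute and a tool call to move; the robot and the scene stay as the last step left them, time stands still between calls to the robot, and variables do not carry over. Pictures are saved under pics/ and viewed, at most 10 in all, crops included, and the job is handed in when it is done.

Besides the shell and the picture viewer there is one more tool, called after "Call:" by a JSON object that holds its "fn" and its "kwargs". step_arm: Moves the arm, as the interface text tells. Its arguments: {"type":"object","properties":{"steps":{"type":"array","items":{"type":"array","items":{"type":"number"}}},"force":{"type":"number"}},"required":["steps"]}

```bash
mkdir -p pics; ls; cat > h.py <<'E'
import numpy as np,cv2
from plant import r
from scipy.spatial.transform import Rotation as R
def snap(n,f=None):
    s=r.snapshot(n)
    s['cam_to_world']=np.array(s['cam_to_world'])
    if f: cv2.imwrite('pics/'+f,np.asarray(s['pixels'])[:,:,::-1])
    np.savez('pics/'+(f or n)+'.npz',**s)
    return s
def ray(s,u,v,fish=False):
    x=(u-s['cx'])/s['fx'];y=(v-s['cy'])/s['fy']
    if fish:
        t=np.hypot(x,y);k=np.sin(t)/max(t,1e-9);d=np.array([x*k,y*k,np.cos(t)])
    else: d=np.array([x,y,1.])
    T=s['cam_to_world'];return T[:3,3],T[:3,:3]@d
def pt(s,u,v,z,fish=False):
    o,d=ray(s,u,v,fish);return o+d*(z-o[2])/d[2]
def proj(s,P,fish=False):
    T=s['cam_to_world'];p=T[:3,:3].T@(np.array(P)-T[:3,3])
    if fish:
        rr=np.hypot(p[0],p[1]);t=np.arctan2(rr,p[2]);x,y=p[0]/rr*t,p[1]/rr*t
    else: x,y=p[0]/p[2],p[1]/p[2]
    return s['cx']+s['fx']*x,s['cy']+s['fy']*y
def load(f): return dict(np.load('pics/'+f+'.npz'))
E
python3 - <<'E'
from h import *
for n in('top','scene'):
    s=snap(n,n+'1.png');print(n,s['fx'],s['cx'],s['cy'],s['cam_to_world'].round(3).tolist())
print(r.get_state())
E
```

```text
pics
top 538.0340069540382 325.4335607117195 231.92194471817328 [[-0.053, -0.975, 0.217, 0.285], [-0.999, 0.051, -0.017, 0.088], [0.006, -0.218, -0.976, 1.331], [0.0, 0.0, 0.0, 1.0]]
scene 623.3637518232492 322.68616646369827 240.33209604900762 [[0.685, 0.442, -0.579, 1.403], [0.728, -0.426, 0.537, -0.689], [-0.009, -0.789, -0.614, 0.977], [0.0, 0.0, 0.0, 1.0]]
{'clock': 0.1, 'q': array([ 1.27380837,  0.68989111, -0.19456057,  1.5662515 ,  0.15729233,
        0.90251251, -0.21510757]), 'qd': array([ 6.51738538e-04, -8.84672525e-04, -1.36363142e-04, -3.12443271e-03,
       -5.00970311e-05,  1.06265741e-03, -1.56680124e-03]), 'joint_torque': array([-2.79386448e-03, -5.28490627e+01, -1.27157271e+00, -1.53836489e+01,
       -5.26022294e-02,  1.94949273e-03,  5.66447386e-05]), 'tool_pos': array([ 0.2027724 , -0.59054508,  0.21869386]), 'eef_rot': array([ 9.86345266e-01,  1.64688554e-01, -1.83521887e-04, -8.14488625e-04]), 'contact_force': array([-0.59614472, -0.54319691, -0.10892093]), 'moment': array([-0.02056427, -0.01090916,  0.02255242]), 'finger_force': 0.0, 'opening': 0.9993760211669624}
```

View pics/top1.png

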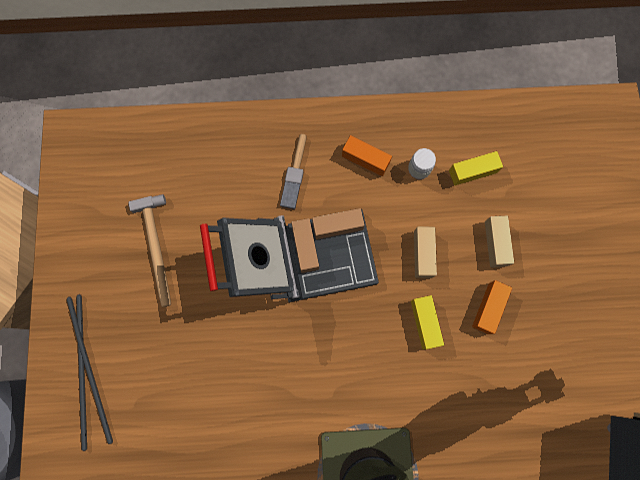

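View pics/scene1.png

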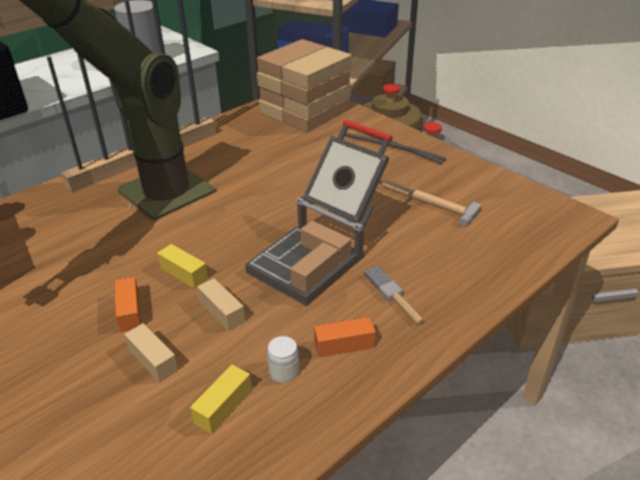

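Candidates in the top image: pale bricks at (426,252) and (499,241), which match the description. The look-alikes are orange at (367,155) and (493,307), yellow at (477,166) and (428,322), plus the fixed darker bricks at (338,222) and (305,243). I choose the two pale ones and check them in one close crop.

```bash
python3 - <<'E'
from h import *
s=load('top1.png');im=s['pixels'][:,:,::-1]
c=cv2.resize(im[195:325,190:520],None,fx=2.4,fy=2.4,interpolation=cv2.INTER_CUBIC);cv2.imwrite('pics/c1.png',c)
# pale top face segmentation
hsv=cv2.cvtColor(im,cv2.COLOR_BGR2HSV)
for (u,v) in((426,250),(499,238)):
    print(im[v,u],hsv[v,u])
    m=(np.abs(im.astype(int)-im[v,u].astype(int)).max(2)<22).astype(np.uint8)
    n,l=cv2.connectedComponents(m);ys,xs=np.where(l==l[v,u])
    P=np.array([pt(s,x,y,.05)[:2] for x,y in zip(xs,ys)],np.float32)
    (cx,cy),(w,h),a=cv2.minAreaRect(P*1000);print(len(P),cx,cy,w,h,a)
E
```

```text
[132 179 211] [ 18  95 211]
828 511.375 -176.1501007080078 42.48868179321289 116.26808166503906 86.35157775878906
[139 184 210] [ 19  86 210]
789 529.6524047851562 -362.44775390625 117.76622772216797 42.1618766784668 0.07829231768846512
```

View pics/c1.png

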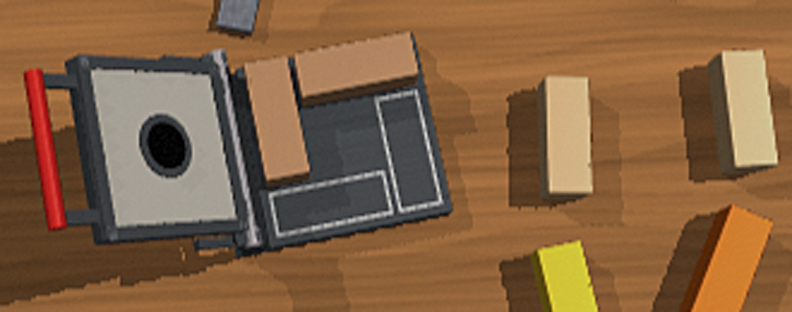

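The crop shows two pale bricks at crop (567,135) and (748,110). Outlines: place a has corners near (377,98) to (441,205), place b near (270,194) to (390,214). The lid is thrown back, with the red bar at (45,150).

```bash
cat >> h.py <<'E'
from scipy.optimize import least_squares
def L(x0,y0,a): 
    return [(x0+i*a[0]/2,y0+j*a[1]/2) for i,j in((1,1),(1,-1),(-1,-1),(-1,1))]
def h2w(p,P):
    c,s_=np.cos(p[2]),np.sin(p[2]);return np.array([p[0]+c*P[0]-s_*P[1],p[1]+s_*P[0]+c*P[1],P[2]])
def fit(s,H,uv,p0,fish=False):
    f=lambda p:np.concatenate([np.subtract(proj(s,h2w(p,P),fish),q) for P,q in zip(H,uv)])
    o=least_squares(f,p0,loss='soft_l1');return o.x,o.fun.reshape(-1,2)
E
python3 - <<'E'
from h import *
s=load('top1.png')
H=[(*q,.03) for q in L(-25.5e-3,-63e-3,(.12,.045))+L(-63e-3,25.5e-3,(.045,.12))]
# a: (+x,+y)=upper-left,(+x,-y)=upper right,(-x,-y) lower right,(-x,+y) lower left
uv=[(377,98),(416,91),(441,205),(402,212),(270,194),(385,172),(390,214),(275,236)]
# b order: (+,+) upper-left,(+,-) upper-right,(-,-) lower-right,(-,+) lower-left
# fixed brick tops z=.08: along y centred (63,-25.5)
H+=[(.0855,-.0855,.08),(.0855,.0345,.08),(.0855,.0855-.0,.08)]
uv+=[(411,33),(296,57),(246,66)]
uv=[(190+(a+.5)/2.4-.5,195+(b+.5)/2.4-.5) for a,b in uv]
p,e=fit(s,H,uv,[.45,.05,0]);print(p,np.degrees(p[2]));print(e.round(1).tolist())
for n,P in dict(a=(-.0255,-.063,.03),b=(-.063,.0255,.03),hinge=(0,.108,.1)).items(): print(n,h2w(p,P))
for th in(2.32,1.571):
  print('bar',h2w(p,(0,.108-.222*np.cos(th),.1+.222*np.sin(th))), proj(s,h2w(p,(0,.108-.222*np.cos(th),.1+.222*np.sin(th)))))
for n in('wrist',):
    w=snap(n,'w1.png');print(w['fx'],w['cx'],w['cy'],w['cam_to_world'].round(3).tolist())
E
```

```text
[0.52067737 0.05007065 0.13947664] 7.991422857606595
[[-0.5, 0.7], [1.0, 0.2], [0.8, 0.1], [-1.1, 0.7], [-0.5, -0.1], [-0.1, -0.2], [1.5, 0.3], [0.8, 0.6], [0.3, -0.4], [-0.8, -1.2], [-0.9, -1.0]]
a [ 0.50418357 -0.01586268  0.03      ]
b [0.45474404 0.06656445 0.03      ]
hinge [0.50566269 0.15702185 0.1       ]
bar [0.48464291 0.30674799 0.26255538] (np.float64(208.7553332321822), np.float64(256.1337552587394))
bar [0.5056564  0.15706663 0.322     ] (np.float64(280.55527605315194), np.float64(235.94078075129147))
371.64829954431775 318.65321587327185 235.70406186098216 [[0.326, -0.899, -0.293, 0.28], [-0.945, -0.311, -0.1, -0.565], [-0.001, 0.31, -0.951, 0.384], [0.0, 0.0, 0.0, 1.0]]
```

```bash
cat >> h.py <<'E'
def go(x,y,z,yaw):
    st=r.get_state();M=R.from_quat(st['eef_rot']).as_matrix();d=M.T@(np.array([x,y,z])-st['tool_pos'])*100
    cur=np.degrees(np.arctan2(M[1,0],M[0,0]));t=(cur-yaw+180)%360-180
    dn=R.from_euler('x',180,degrees=True).as_matrix();Y=R.from_euler('z',yaw,degrees=True).as_matrix()@dn
    d2=Y.T@(np.array([x,y,z])-st['tool_pos'])*100
    rv=np.degrees(R.from_matrix(M.T@Y).as_rotvec())
    print('t',st['clock'],'pos',st['tool_pos'].round(4),'yaw',round(cur,1),'z',M[:,2].round(3),'q',st['q'].round(2))
    print(' shift-before-turn cm',d.round(2),' turn',rv.round(1),' shift-after-turn cm',d2.round(2))
E
python3 - <<'E'
from h import *
go(.54,-.3624,.2,0)
E
```

```text
t 0.15 pos [ 0.2028 -0.5906  0.2188] yaw 19.0 z [-0.001  0.001 -1.   ] q [ 1.27  0.69 -0.19  1.57  0.16  0.9  -0.22]
 shift-before-turn cm [ 39.31 -10.63   1.89]  turn [-0.1  0.  19. ]  shift-after-turn cm [ 33.72 -22.82   1.88]
```

Call:
{"fn": "step_arm", "kwargs": {"steps": [[5.6,-1.5,0.3,0,0,0,-1],[5.6,-1.5,0.3,0,0,0,-1],[5.6,-1.5,0.3,0,0,0,-1],[5.6,-1.5,0.3,0,0,0,-1],[5.6,-1.5,0.3,0,0,0,-1],[5.6,-1.5,0.3,0,0,0,-1],[5.6,-1.6,0.1,0,0,9.5,-1],[0,0,0,0,0,9.5,-1]]}}

```text
clock: 1.15
tool_pos: [0.5449, -0.3569, 0.1997]
eef_rot: [1.0, 0.002, 0.002, -0.002]
contact_force: [-0.6, -1.0, 0.2]
opening: 1.002
finger_force: 0.0
```

```bash
python3 - <<'E'
from h import *
go(.54,-.3624,.2,0)
w=snap('wrist','w2.png');s=w;im=w['pixels'][:,:,::-1]
u,v=map(int,proj(w,(.53,-.362,.05),True));print(u,v)
H=[(*q,.05) for q in L(0,0,(.12,.045))]
print([tuple(np.round(proj(w,h2w((.5297,-.3624,0),P),True))) for P in H])
E
```

```text
t 1.15 pos [ 0.5449 -0.3569  0.1997] yaw 0.2 z [ 0.003  0.004 -1.   ] q [ 0.54  0.74 -0.05  1.5   0.04  0.89 -1.09]
 shift-before-turn cm [-0.5   0.55 -0.03]  turn [-0.3 -0.2  0.2]  shift-after-turn cm [-0.49  0.55 -0.03]
324 229
[(np.float64(299.0), np.float64(162.0)), (np.float64(352.0), np.float64(162.0)), (np.float64(348.0), np.float64(291.0)), (np.float64(300.0), np.float64(290.0))]
```

View pics/w2.png

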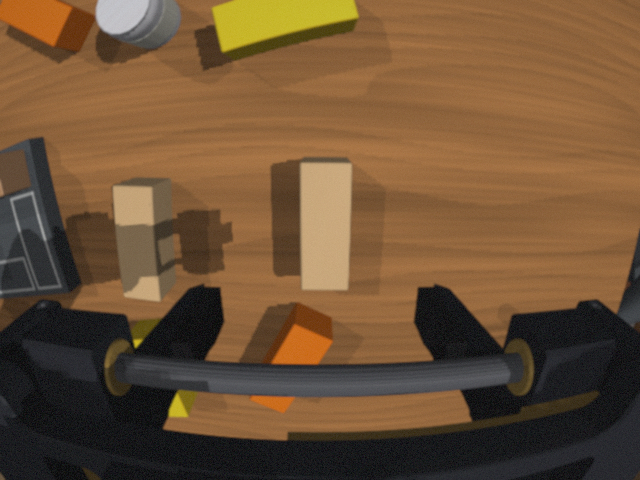

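The wrist view shows the pale brick from (300,160) to (350,290), within 1-2 px of the projected estimate, so I grasp it.

Call:
{"fn": "step_arm", "kwargs": {"steps": [[-0.5,0.55,0,-0.3,-0.2,0,-1],[0,0,5,0,0,0,-1],[0,0,5,0,0,0,-1],[0,0,4,0,0,0,-1],[0,0,2,0,0,0,-1],[0,0,0,0,0,0,-1],[0,0,0,0,0,0,-1]]}}

```text
clock: 2.08
tool_pos: [0.5347, -0.3711, 0.0421]
eef_rot: [1.0, -0.0, -0.0, 0.004]
contact_force: [-0.3, -0.5, -0.2]
opening: 1.001
finger_force: 0.0
```

```bash
python3 - <<'E'
from h import *
go(.54,-.3624,.028,0)
E
```

```text
t 2.075 pos [ 0.5347 -0.3711  0.0421] yaw -0.1 z [-0.001 -0.007 -1.   ] q [ 0.55  0.95 -0.04  1.61  0.07  0.58 -1.1 ]
 shift-before-turn cm [ 0.53 -0.88  1.41]  turn [ 0.4  0.1 -0.1]  shift-after-turn cm [ 0.53 -0.87  1.41]
```

Call:
{"fn": "step_arm", "kwargs": {"steps": [[0.5,-0.85,1.4,0.4,0.1,0,-1],[0,0,0,0,0,0,-1],[0,0,0,0,0,0,1],[0,0,0,0,0,0,1],[0,0,0,0,0,0,1],[0,0,0,0,0,0,1]], "force": 20}}

```text
clock: 2.82
tool_pos: [0.5387, -0.3616, 0.0265]
eef_rot: [1.0, -0.0, -0.001, -0.001]
contact_force: [0.1, -0.1, -1.2]
opening: 0.567
finger_force: 0.0
```

Call:
{"fn": "step_arm", "kwargs": {"steps": [[0,0,0,0,0,0,1],[0,0,0,0,0,0,1],[0,0,0,0,0,0,1],[0,0,-4,0,0,0,1],[0,0,-5,0,0,0,1],[0,0,-5,0,0,0,1],[0,0,0,0,0,0,1],[0,0,0,0,0,0,1]]}}

```text
clock: 3.82
tool_pos: [0.538, -0.361, 0.1653]
eef_rot: [1.0, -0.0, -0.002, -0.002]
contact_force: [0.6, 0.5, -1.8]
opening: 0.506
finger_force: 20.0
```

```bash
python3 - <<'E'
from h import *
p=(.52068,.05007,.13948)
t=h2w(p,(-.0145,-.063,.17));print(t,r.get_state()['opening'])
go(*t,8.0)
E
```

```text
[ 0.51507959 -0.01433408  0.17      ] 0.5060009773654447
t 3.825 pos [ 0.538  -0.361   0.1653] yaw -0.0 z [-0.004  0.003 -1.   ] q [ 0.55  0.78 -0.05  1.54  0.05  0.82 -1.09]
 shift-before-turn cm [ -2.32 -34.67  -0.36]  turn [-0.2  0.2 -8. ]  shift-after-turn cm [  2.55 -34.65  -0.47]
```

Call:
{"fn": "step_arm", "kwargs": {"steps": [[-0.4,-5.8,0,0,0,0,1],[-0.4,-5.8,0,0,0,0,1],[-0.4,-5.8,0,0,0,0,1],[-0.4,-5.8,0,0,0,0,1],[-0.4,-5.8,-0.2,0,0,0,1],[-0.5,-5.7,-0.2,0,0,-8,1],[0,0,0,-0.2,0.2,0,1],[0,0,0,0,0,0,1]]}}

```text
clock: 4.82
tool_pos: [0.5131, -0.0153, 0.1697]
eef_rot: [0.998, 0.069, -0.001, 0.001]
contact_force: [-0.1, -0.5, -1.2]
opening: 0.502
finger_force: 20.0
```

Call:
{"fn": "step_arm", "kwargs": {"steps": [[0,0,0,0,0,0,1],[0,0,0,0,0,0,1]]}}

```text
clock: 5.08
tool_pos: [0.5142, -0.0163, 0.1707]
eef_rot: [0.998, 0.068, 0.001, 0.001]
contact_force: [0.1, 0.3, -2.1]
opening: 0.503
finger_force: 20.0
```

```bash
python3 - <<'E'
from h import *
p=(.52068,.05007,.13948)
go(*h2w(p,(-.0165,-.063,.17)),8.0)
w=snap('wrist','w3.png')
# overlays: outlines (green), expected held brick (blue: bottom/top)
im=w['pixels'][:,:,::-1].copy()
def poly(P,c):
    q=np.array([proj(w,x,True) for x in P]);cv2.polylines(im,[np.int32(q*8)],True,c,1,cv2.LINE_AA,3)
poly([h2w(p,(*q,.03)) for q in L(-.0255,-.063,(.12,.045))],(0,255,0))
poly([h2w(p,(*q,.03)) for q in L(-.063,.0255,(.045,.12))],(0,255,0))
poly([h2w(p,(*q,.08)) for q in L(.063,-.0255,(.045,.12))],(255,0,0))
st=r.get_state();M=R.from_quat(st['eef_rot']).as_matrix()
for z in(.047-.025-.002-.0,-.022):
    pass
for zt,c in((-.024,(255,255,0)),(.026,(0,255,255))):
    poly([st['tool_pos']+M@np.array([a-.009,b,zt]) for a,b in L(0,0,(.12,.045))],c)
cv2.imwrite('pics/w3o.png',im)
E
```

```text
t 5.075 pos [ 0.5142 -0.0163  0.1707] yaw 7.8 z [ 0.002 -0.002 -1.   ] q [-0.04  0.62 -0.03  1.95  0.03  0.57 -1.53]
 shift-before-turn cm [-0.08 -0.18  0.07]  turn [ 0.1 -0.1 -0.2]  shift-after-turn cm [-0.08 -0.18  0.07]
```

View pics/w3o.png

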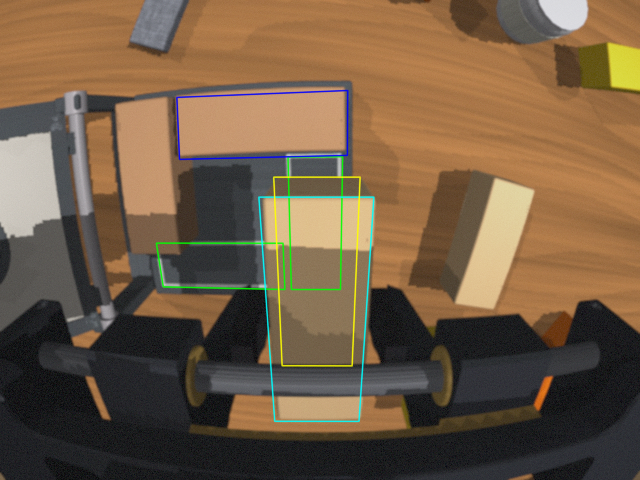

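The overlay shows the held brick top at (260-373,197-420), matching the model, and the outlines and fixed brick fit within about 1-2 mm. I lower the brick.

Call:
{"fn": "step_arm", "kwargs": {"steps": [[-0.08,-0.15,0,0,0,-0.2,1],[0,0,4,0,0,0,1],[0,0,4,0,0,0,1],[0,0,2,0,0,0,1],[0,0,0.7,0,0,0,1],[0,0,0,0,0,0,1],[0,0,0,0,0,0,1],[0,0,0,0,0,0,1]]}}

```text
clock: 6.12
tool_pos: [0.5141, -0.0135, 0.0648]
eef_rot: [0.997, 0.071, 0.002, 0.001]
contact_force: [0.5, -0.3, -1.4]
opening: 0.506
finger_force: 20.0
```

```bash
python3 - <<'E'
from h import *
p=(.52068,.05007,.13948)
go(*h2w(p,(-.0165,-.063,.057)),8.0)
print(r.get_state()['contact_force'])
E
```

```text
t 6.125 pos [ 0.5141 -0.0135  0.0648] yaw 8.1 z [ 0.004 -0.001 -1.   ] q [-0.05  0.8  -0.02  2.03  0.05  0.31 -1.54]
 shift-before-turn cm [-0.12  0.1   0.78]  turn [ 0.1 -0.2  0.1]  shift-after-turn cm [-0.11  0.1   0.78]
[ 0.49587531 -0.34635107 -1.37632081]
```

Call:
{"fn": "step_arm", "kwargs": {"steps": [[-0.12,0.1,0.5,0.1,-0.2,0,1],[0,0,0.2,0,0,0,1],[0,0,0,0,0,0,1],[0,0,0,0,0,0,1]]}}

```text
clock: 6.62
tool_pos: [0.5125, -0.0146, 0.0569]
eef_rot: [0.997, 0.071, -0.001, -0.0]
contact_force: [0.6, 0.1, -2.3]
opening: 0.506
finger_force: 20.0
```

```bash
python3 - <<'E'
from h import *
p=(.52068,.05007,.13948)
go(*h2w(p,(-.0165,-.063,.057)),8.0)
E
```

```text
t 6.625 pos [ 0.5125 -0.0146  0.0569] yaw 8.2 z [-0.002 -0.    -1.   ] q [-0.05  0.82 -0.02  2.03  0.05  0.3  -1.54]
 shift-before-turn cm [ 0.06  0.01 -0.01]  turn [-0.   0.1  0.2]  shift-after-turn cm [ 0.06  0.01 -0.01]
```

Call:
{"fn": "step_arm", "kwargs": {"steps": [[0,0,0.1,0,0,0,1],[0,0,0,0,0,0,1],[0,0,0,0,0,0,1]]}}

```text
clock: 7.0
tool_pos: [0.5127, -0.0146, 0.0563]
eef_rot: [0.997, 0.071, -0.0, 0.0]
contact_force: [0.0, -0.1, 3.7]
opening: 0.505
finger_force: 20.0
```

Call:
{"fn": "step_arm", "kwargs": {"steps": [[0,0,0.1,0,0,0,1],[0,0,0,0,0,0,1],[0,0,0,0,0,0,1]]}}

```text
clock: 7.38
tool_pos: [0.5127, -0.0147, 0.0562]
eef_rot: [0.997, 0.071, -0.0, 0.0]
contact_force: [-2.1, -0.0, 14.9]
opening: 0.507
finger_force: 20.0
```

Call:
{"fn": "step_arm", "kwargs": {"steps": [[0,0,-0.1,0,0,0,1],[0,0,0,0,0,0,-0.7],[0,0,0,0,0,0,-0.7],[0,0,0,0,0,0,-0.7],[0,0,0,0,0,0,-0.7],[0,0,0,0,0,0,-0.7],[0,0,-4,0,0,0,-0.7],[0,0,-6,0,0,0,-0.7]]}}

```text
clock: 8.38
tool_pos: [0.5114, -0.0146, 0.1558]
eef_rot: [0.997, 0.071, -0.003, -0.0]
contact_force: [0.8, -0.1, 0.2]
opening: 0.852
finger_force: 0.0
```

```bash
python3 - <<'E'
from h import *
# brick1 centre (.5114,-.1762) yaw -3.65
y=np.radians(-3.65)
# tool yaw for place b: 98 or -82 ; grasp point must sit 12mm to hearth -y of brick centre
print('grasp', .5114-.012*np.cos(y), -.1762-.012*np.sin(y))
go(.5114,-.1762,.2,-3.65)
E
```

```text
grasp 0.49942434135980474 -0.17543606274242063
t 8.375 pos [ 0.5114 -0.0146  0.1558] yaw 8.2 z [-0.006 -0.    -1.   ] q [-0.04  0.64 -0.03  1.97  0.04  0.54 -1.53]
 shift-before-turn cm [-2.32 16.   -4.41]  turn [-0.   0.3 11.8]  shift-after-turn cm [ 1.03 16.13 -4.42]
```

Call:
{"fn": "step_arm", "kwargs": {"steps": [[-1,5,-2,0,0.3,0,-0.7],[-1,5.5,-2,0,0,0,-0.9],[-1,5.5,0,0,0,6,-1],[0,0,0,0,0,5.8,-1],[0,0,0,0,0,0,-1],[0,0,0,0,0,0,-1]]}}

```text
clock: 9.12
tool_pos: [0.5056, -0.1761, 0.1958]
eef_rot: [1.0, -0.03, 0.002, -0.001]
contact_force: [-0.1, 0.3, -0.3]
opening: 1.002
finger_force: 0.0
```

```bash
python3 - <<'E'
from h import *
go(.4994,-.1754,.027,-3.65)
w=snap('wrist','w4.png');im=w['pixels'][:,:,::-1]
u,v=map(int,proj(w,(.535,-.177,.05),True));print(u,v,im[v,u])
m=(np.abs(im.astype(int)-im[v,u].astype(int)).max(2)<22).astype(np.uint8)
n,l=cv2.connectedComponents(m);ys,xs=np.where(l==l[v,u])
P=np.array([pt(w,x,y,.05,True)[:2] for x,y in zip(xs,ys)],np.float32)*1000
print(len(P),cv2.minAreaRect(P))
o=im.copy()
for p,c in(((.5114,-.1762,np.radians(-3.65)),(0,255,0)),):
  q=np.array([proj(w,h2w(p,(*x,.05)),True) for x in L(0,0,(.12,.045))]);cv2.polylines(o,[np.int32(q*8)],True,c,1,cv2.LINE_AA,3)
# placed brick a target
p=(.52068,.05007,.13948)
q=np.array([proj(w,h2w(p,(*x,.08)),True) for x in L(-.0255,-.063,(.12,.045))]);cv2.polylines(o,[np.int32(q*8)],True,(255,0,0),1,cv2.LINE_AA,3)
cv2.imwrite('pics/w4o.png',o)
E
```

```text
t 9.125 pos [ 0.5056 -0.1761  0.1958] yaw -3.4 z [ 0.003  0.001 -1.   ] q [ 0.26  0.6  -0.01  1.87  0.01  0.67 -1.39]
 shift-before-turn cm [-0.68 -0.   16.88]  turn [-0.1 -0.2  0.2]  shift-after-turn cm [-0.63 -0.03 16.88]
316 180 [124 169 204]
6474 ((512.717041015625, -176.62033081054688), (42.58058547973633, 117.31729888916016), 86.32894134521484)
```

View pics/w4o.png

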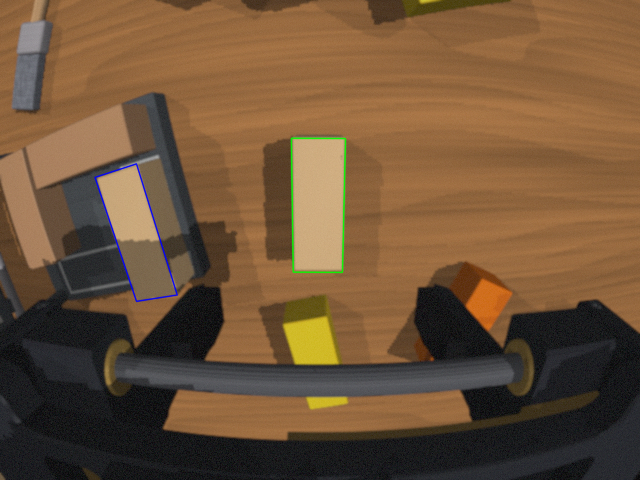

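The brick (green) at (318,205) fits exactly, and the placed brick (blue) at (136,232) sits on its outline. I descend.

Call:
{"fn": "step_arm", "kwargs": {"steps": [[-0.65,0,5,0,-0.2,0.2,-1],[0,0,5,0,0,0,-1],[0,0,4,0,0,0,-1],[0,0,2,0,0,0,-1],[0,0,0,0,0,0,-1],[0,0,0,0,0,0,-1]]}}

```text
clock: 9.93
tool_pos: [0.5, -0.1765, 0.0366]
eef_rot: [0.999, -0.033, 0.001, -0.0]
contact_force: [0.5, 0.4, -0.4]
opening: 0.998
finger_force: 0.0
```

```bash
python3 - <<'E'
from h import *
go(.4994,-.1758,.027,-3.65)
E
```

```text
t 9.925 pos [ 0.5    -0.1765  0.0366] yaw -3.8 z [ 0.001  0.001 -1.   ] q [ 0.26  0.86 -0.01  1.99  0.02  0.29 -1.4 ]
 shift-before-turn cm [-0.07 -0.06  0.96]  turn [-0.1 -0.1 -0.1]  shift-after-turn cm [-0.06 -0.06  0.96]
```

Call:
{"fn": "step_arm", "kwargs": {"steps": [[-0.07,0,0.95,0,0,0,-1],[0,0,0,0,0,0,1],[0,0,0,0,0,0,1],[0,0,0,0,0,0,1],[0,0,0,0,0,0,1],[0,0,0,0,0,0,1],[0,0,0,0,0,0,1],[0,0,0,0,0,0,1]], "force": 20}}

```text
clock: 10.92
tool_pos: [0.4986, -0.1764, 0.0265]
eef_rot: [0.999, -0.033, 0.0, -0.001]
contact_force: [-0.0, 1.5, 1.7]
opening: 0.507
finger_force: 20.0
```

Call:
{"fn": "step_arm", "kwargs": {"steps": [[0,0,-4,0,0,0,1],[0,0,-5,0,0,0,1],[0,0,-5.5,0,0,0,1],[0,0,0,0,0,-10,1],[0,0,0,0,0,-10,1],[0,0,0,0,0,-10,1],[0,0,0,0,0,-10,1],[0,0,0,0,0,-10,1]]}}

```text
clock: 11.92
tool_pos: [0.4978, -0.1772, 0.1709]
eef_rot: [0.919, 0.394, -0.0, -0.001]
contact_force: [0.1, 0.4, -2.6]
opening: 0.504
finger_force: 20.0
```

Call:
{"fn": "step_arm", "kwargs": {"steps": [[0,0,0,0,0,-10,1],[0,0,0,0,0,-10,1],[0,0,0,0,0,-10,1],[0,0,0,0,0,-10,1],[0,0,0,0,0,-10,1],[0,0,0,0,0,-1.7,1],[0,0,0,0,0,0,1],[0,0,0,0,0,0,1]]}}

```text
clock: 12.92
tool_pos: [0.4984, -0.1769, 0.1713]
eef_rot: [0.658, 0.753, 0.0, -0.0]
contact_force: [0.1, -0.2, -1.6]
opening: 0.508
finger_force: 20.0
```

```bash
python3 - <<'E'
from h import *
p=(.52068,.05007,.13948)
# TCP rel brick centre along brick x: -12..-13 mm
go(*h2w(p,(-.063,.0255-.0125,.18)),98.0)
E
```

```text
t 12.925 pos [ 0.4984 -0.1769  0.1713] yaw 97.8 z [-0.     0.001 -1.   ] q [ 0.58  0.67 -0.53  1.89  0.51  0.71 -0.12]
 shift-before-turn cm [23.46 -1.04 -0.85]  turn [ 0.  -0.  -0.2]  shift-after-turn cm [23.47 -0.94 -0.87]
```

Call:
{"fn": "step_arm", "kwargs": {"steps": [[5.8,-0.25,0,0,0,0,1],[5.8,-0.25,0,0,0,0,1],[5.8,-0.25,0,0,0,0,1],[4.0,-0.2,0,0,0,-0.2,1],[2.0,-0.0,0,0,0,0,1],[0,0,0,0,0,0,1],[0,0,0,0,0,0,1],[0,0,0,0,0,0,1]]}}

```text
clock: 13.92
tool_pos: [0.4573, 0.0522, 0.1715]
eef_rot: [0.657, 0.754, 0.0, -0.0]
contact_force: [-0.1, -0.4, -2.2]
opening: 0.508
finger_force: 20.0
```

```bash
python3 - <<'E'
from h import *
p=(.52068,.05007,.13948)
go(*h2w(p,(-.063,.0255-.013,.17)),98.0)
w=snap('wrist','w5.png')
im=w['pixels'][:,:,::-1].copy()
def poly(P,c):
    q=np.array([proj(w,x,True) for x in P]);cv2.polylines(im,[np.int32(q*8)],True,c,1,cv2.LINE_AA,3)
poly([h2w(p,(*q,.08)) for q in L(-.0255,-.063,(.12,.045))],(0,255,0))
poly([h2w(p,(*q,.03)) for q in L(-.063,.0255,(.045,.12))],(0,255,0))
poly([h2w(p,(*q,.08)) for q in L(.063,-.0255,(.045,.12))],(255,0,0))
poly([h2w(p,(*q,.08)) for q in L(.0255,.063,(.12,.045))],(255,0,0))
st=r.get_state();M=R.from_quat(st['eef_rot']).as_matrix()
poly([st['tool_pos']+M@np.array([a+.013,b,-.0235]) for a,b in L(0,0,(.12,.045))],(255,255,0))
cv2.imwrite('pics/w5o.png',im)
E
```

```text
t 13.925 pos [0.4573 0.0522 0.1715] yaw 97.9 z [ 0.  0. -1.] q [ 0.09  0.59 -0.48  2.09  0.5   0.57 -0.6 ]
 shift-before-turn cm [ 0.16 -0.05  0.15]  turn [ 0.  -0.  -0.1]  shift-after-turn cm [ 0.16 -0.05  0.15]
```

View pics/w5o.png

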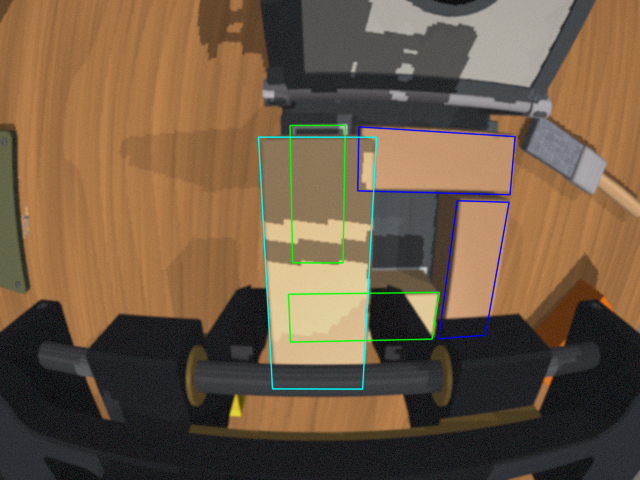

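Placed brick a and the fixed bricks fit their outlines, and the held brick (cyan) matches the model over place b at (318,195). I lower it.

Call:
{"fn": "step_arm", "kwargs": {"steps": [[0.15,-0.05,0,0,0,-0.1,1],[0,0,4,0,0,0,1],[0,0,4,0,0,0,1],[0,0,2,0,0,0,1],[0,0,0.9,0,0,0,1],[0,0,0,0,0,0,1],[0,0,0,0,0,0,1],[0,0,0,0,0,0,1]]}}

```text
clock: 14.98
tool_pos: [0.457, 0.0552, 0.0633]
eef_rot: [0.655, 0.755, 0.001, 0.0]
contact_force: [0.5, -0.3, -1.5]
opening: 0.504
finger_force: 20.0
```

```bash
python3 - <<'E'
from h import *
p=(.52068,.05007,.13948)
go(*h2w(p,(-.063,.0255-.013,.057)),98.0)
E
```

```text
t 14.975 pos [0.457  0.0552 0.0633] yaw 98.1 z [ 0.002  0.001 -1.   ] q [-0.07  0.78 -0.23  2.18  0.7   0.25 -0.79]
 shift-before-turn cm [-0.15 -0.07  0.63]  turn [ 0.1 -0.1  0.1]  shift-after-turn cm [-0.15 -0.07  0.63]
```

Call:
{"fn": "step_arm", "kwargs": {"steps": [[-0.1,-0.07,0.4,0,0,0.1,1],[0,0,0.2,0,0,0,1],[0,0,0,0,0,0,1],[0,0,0,0,0,0,1]]}}

```text
clock: 15.48
tool_pos: [0.4558, 0.054, 0.0566]
eef_rot: [0.656, 0.755, 0.0, -0.0]
contact_force: [0.3, -0.9, -1.8]
opening: 0.502
finger_force: 20.0
```

Call:
{"fn": "step_arm", "kwargs": {"steps": [[0,0,0.1,0,0,0,1],[0,0,0,0,0,0,1],[0,0,0,0,0,0,1]]}}

```text
clock: 15.85
tool_pos: [0.4558, 0.054, 0.0563]
eef_rot: [0.656, 0.755, 0.001, 0.0]
contact_force: [-1.2, -1.5, 10.0]
opening: 0.503
finger_force: 20.0
```

```bash
python3 - <<'E'
from h import *
p=(.52068,.05007,.13948)
go(*h2w(p,(-.063,.0255-.013,.0565)),98.0)
E
```

```text
t 15.85 pos [0.4558 0.054  0.0563] yaw 98.1 z [ 0.001  0.001 -1.   ] q [-0.09  0.8  -0.21  2.18  0.72  0.23 -0.8 ]
 shift-before-turn cm [-0.04  0.07 -0.02]  turn [ 0.1 -0.   0.1]  shift-after-turn cm [-0.04  0.07 -0.02]
```

Call:
{"fn": "step_arm", "kwargs": {"steps": [[0,0,-0.05,0,0,0,1],[0,0,0,0,0,0,-0.6],[0,0,0,0,0,0,-0.6],[0,0,0,0,0,0,-0.6],[0,0,0,0,0,0,-0.6],[0,0,0,0,0,0,-0.6],[0,0,-3,0,0,0,-0.6],[0,0,-5,0,0,0,-0.6]]}}

```text
clock: 16.85
tool_pos: [0.4547, 0.0539, 0.136]
eef_rot: [0.655, 0.755, -0.001, -0.001]
contact_force: [1.8, -0.2, -0.3]
opening: 0.797
finger_force: 0.0
```

Call:
{"fn": "step_arm", "kwargs": {"steps": [[-3,0,-5,0,0,0,-0.6],[-3,0,-5,0,0,0,-0.8],[-3,0,-5,0,0,0,-1],[0,0,-5,0,0,0,-1],[0,0,-5,0,0,0,-1],[0,0,0,0,0,0,-1],[0,0,0,0,0,0,-1]]}}

```text
clock: 17.73
tool_pos: [0.4676, -0.0356, 0.3852]
eef_rot: [0.656, 0.755, -0.0, -0.001]
contact_force: [-1.0, 0.6, -0.7]
opening: 1.0
finger_force: 0.0
```

```bash
python3 - <<'E'
from h import *
w=snap('top','top2.png');snap('scene','scene2.png');snap('wrist','w6.png')
p=(.52068,.05007,.13948)
th=2.32;b=h2w(p,(0,.108-.222*np.cos(th),.1+.222*np.sin(th)))
print(b);go(b[0],b[1],.40,8)
# red bar centroid in top and scene
for n in('top2','scene2'):
    s=load(n+'.png');im=s['pixels'].astype(int)
    m=((im[...,0]>110)&(im[...,1]<55)&(im[...,2]<60)).astype(np.uint8);nn,l,stt,c=cv2.connectedComponentsWithStats(m)
    k=[i for i in range(1,nn) if stt[i,4]>60];print(n,[(stt[i].tolist(),c[i].round(1)) for i in k],'pred',np.round(proj(s,b),1))
im=w['pixels'][:,:,::-1].copy()
def poly(P,c):
    q=np.array([proj(w,x) for x in P])-[190,180];cv2.polylines(o,[np.int32(q*8*3)],True,c,1,cv2.LINE_AA,3)
o=cv2.resize(im[180:320,190:430],None,fx=3,fy=3,interpolation=cv2.INTER_CUBIC)
poly([h2w(p,(*q,.08)) for q in L(-.0255,-.063,(.12,.045))],(0,255,0))
poly([h2w(p,(*q,.08)) for q in L(-.063,.0255,(.045,.12))],(0,255,0))
cv2.imwrite('pics/c2.png',o)
E
```

```text
[0.48464467 0.30674722 0.26255538]
t 17.875 pos [ 0.4675 -0.0355  0.3846] yaw 98.1 z [-0.003  0.001 -1.   ] q [ 0.48  0.35 -0.71  1.73  0.25  1.15 -0.17]
 shift-before-turn cm [33.64  6.5  -1.52]  turn [-0.2  0.1 90.1]  shift-after-turn cm [  6.46 -33.65  -1.54]
top2 [([200, 224, 17, 67, 407], array([207.9, 255.7]))] pred [208.8 256.1]
scene2 [([383, 84, 16, 10, 64], array([389.4,  90.2])), ([346, 121, 46, 19, 124], array([366.5, 131.1]))] pred [365.4 129.7]
```

View pics/c2.png

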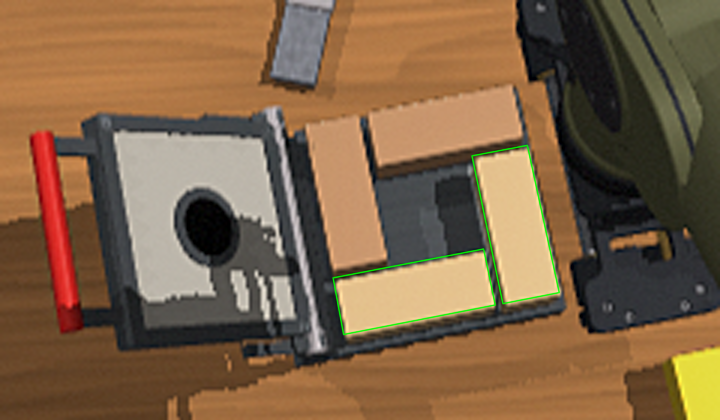

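All four bricks form the pinwheel, and both pale tops (green) sit on target at crop (415,292) and (517,225). The bar at crop (55,232) agrees with its predicted pose, so next is the bar.

Call:
{"fn": "step_arm", "kwargs": {"steps": [[5.6,1.1,-0.2,0,0,0,-1],[5.6,1.1,-0.2,0,0,0,-1],[5.6,1.1,-0.2,0,0,0,-1],[5.6,1.1,-0.2,0,0,0,-1],[5.6,1.1,-0.2,0,0,0,-1],[5.6,1.0,-0.2,0,0,0,-1],[0,0,0,0,0,-10,-1],[0,0,0,0,0,-10,-1]]}}

```text
clock: 18.88
tool_pos: [0.4848, 0.3075, 0.3967]
eef_rot: [0.511, 0.86, -0.001, -0.001]
contact_force: [0.2, 0.5, 0.2]
opening: 1.003
finger_force: 0.0
```

Call:
{"fn": "step_arm", "kwargs": {"steps": [[0,0,0,0,0,-10,-1],[0,0,0,0,0,-10,-1],[0,0,0,0,0,-10,-1],[0,0,0,0,0,-10,-1],[0,0,0,0,0,-10,-1],[0,0,0,0,0,-10,-1],[0,0,0,0,0,-10,-1],[0,0,0,0,0,0,-1]]}}

```text
clock: 19.88
tool_pos: [0.4855, 0.3063, 0.397]
eef_rot: [-0.07, 0.998, 0.0, -0.001]
contact_force: [0.1, -0.3, 0.4]
opening: 1.001
finger_force: 0.0
```

```bash
python3 - <<'E'
from h import *
w=snap('wrist','w7.png')
b=np.array([0.48464467,0.30674722,0.26255538]);go(*b,188)
ps=[]
for n in('top','scene'):
    s=snap(n,n+'3.png');im=s['pixels'].astype(int)
    m=((im[...,0]>110)&(im[...,1]<55)&(im[...,2]<60)).astype(np.uint8);nn,l,stt,c=cv2.connectedComponentsWithStats(m)
    print(n,[(stt[i].tolist(),c[i].round(1)) for i in range(1,nn) if stt[i,4]>60],np.round(proj(s,b),1))
print(np.round(proj(w,b,True),1))
E
```

```text
t 19.925 pos [0.4855 0.3063 0.3972] yaw -172.1 z [-0.002  0.    -1.   ] q [-0.06  0.64 -1.13  1.42  0.57  1.45  0.53]
 shift-before-turn cm [ 0.06  0.05 13.47]  turn [ 0.  -0.1 -0.1]  shift-after-turn cm [ 0.08  0.06 13.47]
top [([204, 248, 14, 43, 267], array([210.2, 269.6]))] [208.8 256.1]
scene [([383, 84, 16, 10, 86], array([389.5,  89.4])), ([344, 122, 47, 18, 117], array([367.3, 131.5]))] [365.4 129.7]
[320.2 215. ]
```

View pics/w7.png

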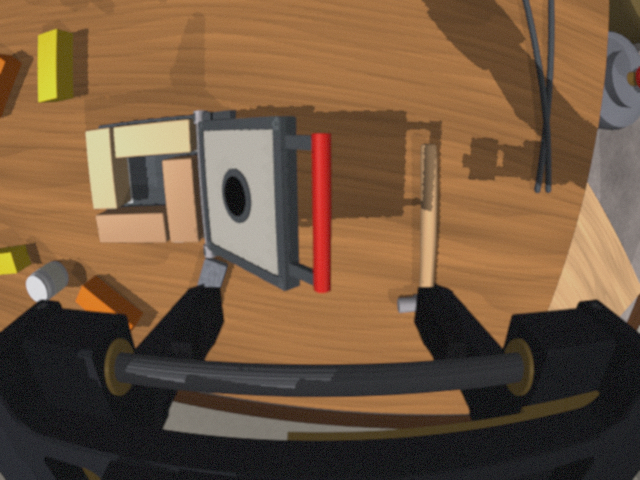

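The red bar runs from (321,133) to (321,290), with its centre about 3 px from the prediction. I descend and grip it.

Call:
{"fn": "step_arm", "kwargs": {"steps": [[0.05,0.05,4,0,0,0,-1],[0,0,4,0,0,0,-1],[0,0,3.5,0,0,0,-1],[0,0,1.7,0,0,0,-1],[0,0,0,0,0,0,-1],[0,0,0,0,0,0,-1],[0,0,0,0,0,0,-1]]}}

```text
clock: 20.9
tool_pos: [0.4856, 0.3078, 0.2677]
eef_rot: [-0.07, 0.998, 0.001, 0.001]
contact_force: [-0.5, 0.5, 0.5]
opening: 1.002
finger_force: 0.0
```

```bash
python3 - <<'E'
from h import *
go(0.48464467,0.30674722,0.2606,188)
E
```

```text
t 20.9 pos [0.4856 0.3078 0.2677] yaw -172.0 z [ 0.002  0.003 -1.   ] q [-0.08  0.75 -1.06  1.64  0.7   1.18  0.4 ]
 shift-before-turn cm [ 0.11 -0.09  0.71]  turn [0.1 0.1 0. ]  shift-after-turn cm [ 0.11 -0.09  0.71]
```

Call:
{"fn": "step_arm", "kwargs": {"steps": [[0.1,-0.1,0.7,0,0,0,-1],[0,0,0,0,0,0,1],[0,0,0,0,0,0,1],[0,0,0,0,0,0,1],[0,0,0,0,0,0,1],[0,0,0,0,0,0,1],[0,0,0,0,0,0,1],[0,0,0,0,0,0,1]], "force": 20}}

```text
clock: 21.9
tool_pos: [0.4843, 0.3059, 0.2593]
eef_rot: [-0.07, 0.998, 0.0, 0.0]
contact_force: [0.6, 0.7, 0.3]
opening: 0.231
finger_force: 0.0
```

Call:
{"fn": "step_arm", "kwargs": {"steps": [[0,0,0,0,0,0,1],[0,0,0,0,0,0,1],[0,0,0,0,0,0,1],[0,0,0,0,0,0,1],[0,0,0,0,0,0,1],[0,0,0,0,0,0,1]]}}

```text
clock: 22.65
tool_pos: [0.4843, 0.3059, 0.2593]
eef_rot: [-0.07, 0.998, 0.0, 0.0]
contact_force: [-0.1, -0.7, -1.2]
opening: 0.007
finger_force: 0.0
```

```bash
python3 - <<'E'
from h import *
s=r.get_state();print(s['contact_force'],s['opening'],s['finger_force'])
go(0.48464467,0.30674722,0.2606,188)
# arc increments in hearth (y,z) from 2.32 to 1.571, 12 rows, tool axes: yaw188: tool y=+hearth y?; 
M=R.from_quat(s['eef_rot']).as_matrix();p=.13948;hy=np.array([-np.sin(p),np.cos(p),0]);print(M.T@hy)
th=np.linspace(2.32,1.571,13);print(np.c_[np.diff(-22.2*np.cos(th)),-np.diff(22.2*np.sin(th))].round(2).tolist())
E
```

```text
[-0.07954079 -0.74790999 -1.19685238] 0.007166776268475308 0.0
t 22.65 pos [0.4843 0.3059 0.2593] yaw -171.9 z [ 0.     0.001 -1.   ] q [-0.08  0.76 -1.06  1.65  0.71  1.16  0.39]
 shift-before-turn cm [-0.04  0.08 -0.13]  turn [0.  0.  0.1]  shift-after-turn cm [-0.04  0.08 -0.13]
[-1.07233536e-03  9.99999045e-01  8.71359537e-04]
[[-1.04, -0.91], [-1.1, -0.84], [-1.15, -0.77], [-1.19, -0.7], [-1.24, -0.63], [-1.27, -0.55], [-1.3, -0.47], [-1.33, -0.38], [-1.35, -0.3], [-1.37, -0.22], [-1.38, -0.13], [-1.38, -0.04]]
```

```bash
python3 - <<'E'
from h import *
def red(s):
    im=s['pixels'].astype(int);m=((im[...,0]>100)&(im[...,1]<60)&(im[...,2]<65)).astype(np.uint8)
    nn,l,stt,c=cv2.connectedComponentsWithStats(m);return [(stt[i].tolist(),c[i].round(1).tolist()) for i in range(1,nn) if stt[i,4]>40],m
p=(.52068,.05007,.13948)
for f,fi in (('top2',0),('scene2',0),('w7',1)):
    s=load(f+'.png');print(f,red(s)[0])
    for th in(2.2,2.32,2.4):
        print(th,[np.round(proj(s,h2w(p,(x,.108-.222*np.cos(th),.1+.222*np.sin(th))),fi),1).tolist() for x in(-.068,0,.068)])
A=[]
for n in('top','scene','wrist'):
    s=snap(n,n+'8.png');print(n,red(s)[0])
    A.append(s['pixels'][:,:,::-1])
s=load('scene8.png');u,v=np.array(proj(s,(.485,.306,.26))).astype(int)
a=cv2.resize(A[1][v-60:v+60,u-60:u+60],(400,400),interpolation=cv2.INTER_CUBIC)
b=cv2.resize(A[2],(400,300));b=cv2.copyMakeBorder(b,0,100,0,0,cv2.BORDER_CONSTANT)
cv2.imwrite('pics/c3.png',np.hstack([a,b]))
E
```

```text
top2 [([200, 224, 17, 68, 449], [207.9, 256.2])]
2.2 [[222.4, 286.3], [217.3, 252.7], [212.2, 220.0]]
2.32 [[213.7, 289.3], [208.8, 256.1], [203.9, 223.9]]
2.4 [[208.8, 291.2], [203.9, 258.4], [199.2, 226.4]]
scene2 [([382, 83, 17, 12, 143], [390.0, 88.8]), ([344, 121, 48, 20, 210], [368.0, 131.1]), ([424, 123, 17, 11, 107], [431.6, 128.7])]
2.2 [[337.9, 118.5], [360.5, 126.5], [384.3, 135.0]]
2.32 [[342.9, 121.7], [365.4, 129.7], [388.8, 138.1]]
2.4 [[345.9, 124.4], [368.2, 132.4], [391.5, 140.8]]
w7 [([636, 67, 4, 19, 57], [637.8, 76.0]), ([311, 132, 21, 160, 2748], [321.6, 210.7])]
2.2 [[293.2, 133.8], [294.3, 220.4], [296.0, 297.3]]
2.32 [[320.4, 132.9], [320.2, 215.0], [320.0, 288.7]]
2.4 [[335.4, 132.5], [334.6, 211.4], [333.4, 282.7]]
top [([206, 265, 12, 26, 154], [211.3, 278.2]), ([472, 285, 19, 42, 117], [480.4, 307.0])]
scene [([344, 121, 16, 7, 51], [349.5, 124.1]), ([424, 123, 17, 11, 113], [432.0, 128.7]), ([368, 128, 24, 13, 91], [380.7, 135.2])]
wrist [([305, 146, 38, 142, 4093], [325.2, 215.4]), ([68, 322, 32, 26, 283], [81.1, 337.2]), ([312, 396, 25, 7, 131], [323.7, 398.5])]
```

View pics/c3.png

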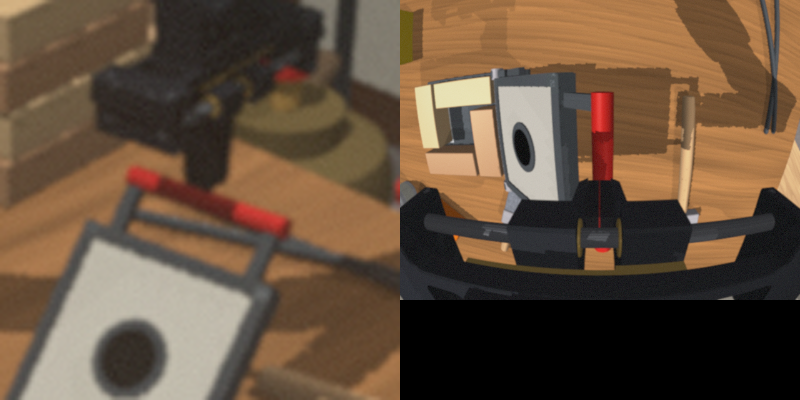

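The picture shows the fingers closed empty at about (205,180), behind or above the bar, with the lid unmoved. I measure the bar numerically from the last wrist frames.

```bash
python3 - <<'E'
from h import *
print('tip',r.tip_reach)
p=(.52068,.05007,.13948)
s=load('wrist8.png');im=s['pixels'].astype(int)
m=((im[...,0]>70)&(im[...,1]<.45*im[...,0])&(im[...,2]<.45*im[...,0]))
for v in range(140,420,10):
    x=np.where(m[v,260:400])[0]+260
    if len(x): print(v,x.min(),x.max(),len(x),end=' | ')
print()
for th in(2.2,2.26,2.32,2.38):
    c=h2w(p,(0,.108-.222*np.cos(th),.1+.222*np.sin(th)))
    print(th,c.round(3),[np.round(proj(s,h2w(p,(x,.108-.222*np.cos(th)+dy,.1+.222*np.sin(th))),True),1).tolist() for x in(-.068,0,.068) for dy in(-.008,.008)])
st=r.get_state();M=R.from_quat(st['eef_rot']).as_matrix()
for z in(-.03,-.01,0,.017): print('tcp',z,np.round(proj(s,st['tool_pos']+M@np.array([0,0,z]),True),1), np.round(proj(s,st['tool_pos']+M@np.array([.009,0,z]),True),1))
T=s['cam_to_world'];print('cam',T[:3,3],T[:3,2],'tool in cam axes',M.T@(T[:3,3]-st['tool_pos']))
E
```

```text
tip 0.017
150 305 341 37 | 160 306 340 35 | 170 306 340 35 | 180 306 340 35 | 190 306 340 35 | 200 306 340 35 | 210 307 340 34 | 220 308 340 33 | 230 307 341 35 | 240 308 340 33 | 250 308 340 33 | 260 308 339 32 | 270 309 339 31 | 280 309 339 31 | 350 317 320 4 | 360 318 320 3 | 400 314 333 20 | 
2.2 [0.488 0.286 0.279] [[250.1, 151.0], [290.5, 150.3], [258.0, 305.7], [293.6, 306.3], [268.1, 413.4], [297.6, 414.3]]
2.26 [0.486 0.297 0.271] [[278.7, 148.8], [317.6, 148.5], [282.9, 297.7], [317.3, 298.0], [288.4, 404.0], [317.2, 404.4]]
2.32 [0.485 0.307 0.263] [[303.8, 146.9], [340.7, 147.1], [305.0, 289.6], [338.0, 289.6], [306.8, 394.0], [334.7, 394.0]]
2.38 [0.483 0.316 0.253] [[325.3, 145.4], [360.0, 145.9], [324.3, 281.5], [355.6, 281.4], [323.2, 383.7], [350.0, 383.4]]
tcp -0.03 [320.1 316.8] [320.1 297.9]
tcp -0.01 [319.9 295.2] [320.  277.8]
tcp 0 [319.9 285.9] [319.9 269.2]
tcp 0.017 [319.8 272.2] [319.9 256.5]
cam [0.40533696 0.2939714  0.4247427 ] [ 0.30632797  0.04395492 -0.95091069] tool in cam axes [ 0.07981132 -0.00061881 -0.16544277]
```

```bash
python3 - <<'E'
from h import *
s=load('w7.png');T=s['cam_to_world'];C=np.array([.0798,-.0006,-.1654])
# tool pose at w7: from camera pose using mount offset
q=R.from_quat([-0.07,.998,0,-.001]).as_matrix()
o=T[:3,3]-q@C
for z in(-.03,-.02,-.01,0,.017):
    print(z,[np.round(proj(s,o+q@np.array([x,y,z]),True),0).tolist() for x in(.009,-.009) for y in(-.044,.044)])
im=s['pixels'].astype(int)
g=im.sum(2)
# dark finger silhouette: inner boundaries by row
for v in range(270,345,6):
    d=np.where(g[v]<130)[0]; d=d[(d>150)&(d<490)]
    L_=d[d<300];R_=d[d>340];print(v,(L_.min(),L_.max()) if len(L_) else None,(R_.min(),R_.max()) if len(R_) else None)
print(r.get_state()['opening'])
E
```

```text
-0.03 [[215.0, 296.0], [425.0, 296.0], [220.0, 332.0], [420.0, 332.0]]
-0.02 [[221.0, 286.0], [419.0, 286.0], [225.0, 321.0], [415.0, 321.0]]
-0.01 [[226.0, 277.0], [414.0, 277.0], [230.0, 310.0], [410.0, 310.0]]
0 [[231.0, 269.0], [409.0, 269.0], [234.0, 301.0], [406.0, 301.0]]
0.017 [[238.0, 256.0], [402.0, 256.0], [240.0, 286.0], [399.0, 287.0]]
270 None None
276 None None
282 None None
288 (np.int64(191), np.int64(219)) (np.int64(419), np.int64(445))
294 (np.int64(186), np.int64(220)) (np.int64(417), np.int64(452))
300 (np.int64(180), np.int64(220)) (np.int64(417), np.int64(458))
306 (np.int64(174), np.int64(220)) (np.int64(417), np.int64(463))
312 (np.int64(169), np.int64(221)) (np.int64(416), np.int64(468))
318 (np.int64(164), np.int64(222)) (np.int64(415), np.int64(473))
324 (np.int64(158), np.int64(221)) (np.int64(416), np.int64(479))
330 (np.int64(153), np.int64(219)) (np.int64(419), np.int64(484))
336 (np.int64(151), np.int64(216)) (np.int64(421), np.int64(489))
342 (np.int64(151), np.int64(214)) (np.int64(424), np.int64(489))
0.007769135529283019
```

The wrist-frame geometry puts the visible fingertips about 20 mm behind the reported TCP, rather than 17 mm ahead. So the jaws closed above the bar. I open half-way and go down in steps while watching the force.

Call:
{"fn": "step_arm", "kwargs": {"steps": [[0,0,0,0,0,0,0],[0,0,0,0,0,0,0],[0,0,0,0,0,0,0],[0,0,0,0,0,0,0],[0,0,0,0,0,0,0],[0,0.1,0.5,0,0,0,0],[0,0,0,0,0,0,0],[0,0,0,0,0,0,0]]}}

```text
clock: 23.8
tool_pos: [0.4841, 0.3069, 0.2542]
eef_rot: [-0.07, 0.998, 0.0, 0.0]
contact_force: [0.2, 0.0, -0.0]
opening: 0.498
finger_force: 0.0
```

Call:
{"fn": "step_arm", "kwargs": {"steps": [[0,0,0.5,0,0,0,0],[0,0,0.3,0,0,0,0],[0,0,0.3,0,0,0,0],[0,0,0,0,0,0,0],[0,0,0,0,0,0,0]]}}

```text
clock: 24.42
tool_pos: [0.4842, 0.307, 0.2434]
eef_rot: [-0.07, 0.998, 0.001, 0.0]
contact_force: [0.7, 0.4, -0.2]
opening: 0.499
finger_force: 0.0
```

```bash
python3 - <<'E'
from h import *
s=snap('wrist','w9.png');im=s['pixels'].astype(int)
st=r.get_state();M=R.from_quat(st['eef_rot']).as_matrix();print(st['tool_pos'],st['opening'],st['contact_force'])
g=im.sum(2);m=((im[...,0]>70)&(im[...,1]<.45*im[...,0])&(im[...,2]<.45*im[...,0]))
for v in range(270,345,8):
    d=np.where(g[v]<130)[0]; d=d[(d>150)&(d<490)];L_=d[d<300];R_=d[d>340];x=np.where(m[v,250:400])[0]+250
    print(v,(L_.min(),L_.max()) if len(L_) else None,(R_.min(),R_.max()) if len(R_) else None,(x.min(),x.max()) if len(x) else None)
E
```

```text
[0.48417674 0.30704669 0.24343827] 0.4982949431476724 [-0.89376406  0.90663824  0.19070835]
270 (np.int64(188), np.int64(197)) None (np.int64(305), np.int64(339))
278 None None (np.int64(305), np.int64(339))
286 (np.int64(249), np.int64(250)) None (np.int64(305), np.int64(338))
294 (np.int64(236), np.int64(268)) (np.int64(371), np.int64(402)) (np.int64(306), np.int64(339))
302 (np.int64(231), np.int64(269)) (np.int64(370), np.int64(407)) (np.int64(306), np.int64(339))
310 (np.int64(225), np.int64(269)) (np.int64(369), np.int64(412)) (np.int64(306), np.int64(338))
318 (np.int64(151), np.int64(270)) (np.int64(369), np.int64(489)) (np.int64(306), np.int64(338))
326 (np.int64(151), np.int64(269)) (np.int64(369), np.int64(489)) (np.int64(307), np.int64(338))
334 (np.int64(151), np.int64(267)) (np.int64(371), np.int64(489)) (np.int64(307), np.int64(338))
342 (np.int64(151), np.int64(265)) (np.int64(373), np.int64(489)) (np.int64(307), np.int64(338))
```

Call:
{"fn": "step_arm", "kwargs": {"steps": [[0,0.1,0.4,0,0,0,0],[0,0,0.4,0,0,0,0],[0,0,0.4,0,0,0,0],[0,0,0.4,0,0,0,0],[0,0,0,0,0,0,0],[0,0,0,0,0,0,0]]}}

```text
clock: 25.22
tool_pos: [0.484, 0.308, 0.2274]
eef_rot: [-0.07, 0.998, 0.001, 0.0]
contact_force: [-0.3, -0.3, 0.1]
opening: 0.499
finger_force: 0.0
```

Call:
{"fn": "step_arm", "kwargs": {"steps": [[0,0,0.3,0,0,0,0],[0,0,0,0,0,0,0],[0,0,0,0,0,0,1],[0,0,0,0,0,0,1],[0,0,0,0,0,0,1],[0,0,0,0,0,0,1],[0,0,0,0,0,0,1],[0,0,0,0,0,0,1]], "force": 25}}

```text
clock: 26.22
tool_pos: [0.484, 0.3083, 0.2245]
eef_rot: [-0.07, 0.998, 0.001, 0.0]
contact_force: [0.5, 0.9, -0.5]
opening: 0.168
finger_force: 24.6
```

Call:
{"fn": "step_arm", "kwargs": {"steps": [[0,-0.51,-0.46,0,0,0,1],[0,-0.53,-0.45,0,0,0,1],[0,-0.54,-0.43,0,0,0,1],[0,-0.56,-0.41,0,0,0,1],[0,-0.57,-0.39,0,0,0,1],[0,-0.58,-0.38,0,0,0,1],[0,-0.59,-0.36,0,0,0,1],[0,-0.6,-0.34,0,0,0,1]]}}

```text
clock: 27.22
tool_pos: [0.4908, 0.2619, 0.256]
eef_rot: [-0.07, 0.998, -0.001, 0.0]
contact_force: [3.8, -1.4, -8.0]
opening: 0.16
finger_force: 25.4
```

```bash
cat >> h.py <<'E'
def lid():
    p=(.52068,.05007,.13948);out=[]
    st=r.get_state();M=R.from_quat(st['eef_rot']).as_matrix()
    g=st['tool_pos']+M@np.array([0,0,-.038])
    d=g-h2w(p,(0,.108,.1));hy=np.array([-np.sin(p[2]),np.cos(p[2]),0]);hx=np.array([np.cos(p[2]),np.sin(p[2]),0])
    print('grasp hx',round(d@hx,4),'hy',round(d@hy,4),'z',round(d[2],4),'th',round(np.arctan2(d[2],-d@hy),3),'rad',round(np.hypot(d@hy,d[2]),4),'f hy',round(st['contact_force']@hy,2),'fz',round(st['contact_force'][2],2),st['opening'],st['clock'])
    for n in('top','scene'):
        s=snap(n,n+'L.png');im=s['pixels'].astype(int);m=((im[...,0]>100)&(im[...,1]<60)&(im[...,2]<65)).astype(np.uint8)
        nn,l,stt,c=cv2.connectedComponentsWithStats(m)
        print(n,[(stt[i].tolist(),c[i].round(1).tolist()) for i in range(1,nn) if stt[i,4]>40],np.round(proj(s,g),1))
E
python3 -c "
from h import *
lid()"
```

```text
grasp hx -0.0002 hy 0.1059 z 0.194 th 2.071 rad 0.2211 f hy -1.9 fz -7.99 0.1599983313853298 27.225
top [([227, 257, 12, 27, 163], [232.0, 270.9]), ([472, 284, 19, 43, 138], [480.9, 306.3])] [228.4 249.1]
scene [([390, 84, 9, 11, 71], [393.6, 89.4]), ([358, 123, 23, 13, 102], [370.0, 130.0]), ([424, 123, 17, 11, 83], [431.3, 129.6])] [354.4 124.8]
```

Call:
{"fn": "step_arm", "kwargs": {"steps": [[0,-0.62,-0.26,0,0,0,1],[0,-0.62,-0.25,0,0,0,1],[0,-0.63,-0.22,0,0,0,1],[0,-0.64,-0.2,0,0,0,1]], "force": 40}}

```text
clock: 27.82
tool_pos: [0.4942, 0.2388, 0.266]
eef_rot: [-0.07, 0.998, 0.001, 0.0]
contact_force: [4.9, 0.1, -7.0]
opening: 0.152
finger_force: 40.1
```

```bash
python3 -c "
from h import *
lid()"
```

```text
grasp hx -0.0 hy 0.0825 z 0.204 th 1.955 rad 0.22 f hy -0.61 fz -6.99 0.15192771861532167 27.825
top [([238, 254, 12, 27, 163], [243.2, 267.5]), ([474, 284, 17, 44, 131], [481.5, 305.2])] [239.4 245.8]
scene [([385, 83, 14, 12, 125], [391.0, 88.9]), ([352, 123, 24, 13, 108], [364.1, 129.6]), ([424, 124, 17, 10, 100], [431.6, 129.1])] [348.5 124.7]
```

```bash
cat >> h.py <<'E'
def ends():
    p=(.52068,.05007,.13948)
    for th in(2.32,2.1,2.03,1.96,1.9,1.8,1.7,1.6,1.571,1.54):
        f=lambda s,x:np.round(proj(s,h2w(p,(x,.108-.222*np.cos(th),.1+.222*np.sin(th)))),1).tolist()
        print(th,'top',f(T,-.068),'scene',f(S,-.068),f(S,.068))
T=load('top1.png');S=load('scene1.png')
E
python3 -c "
from h import *
ends()
for n in('top3','topL'):
  im=load(n+'.png')['pixels'].astype(int);m=((im[...,0]>100)&(im[...,1]<60)&(im[...,2]<65))
  for v in range(250,296,3):
    x=np.where(m[v,190:290])[0]+190
    if len(x):print(n,v,x.min(),x.max(),end=' |')
for n in('scene3','sceneL'):
  im=load(n+'.png')['pixels'].astype(int);m=((im[...,0]>100)&(im[...,1]<60)&(im[...,2]<65))
  for u in range(320,400,5):
    x=np.where(m[110:150,u])[0]+110
    if len(x):print(n,u,x.min(),x.max(),end=' |')
"
```

```text
2.32 top [213.7, 289.3] scene [342.9, 121.7] [388.8, 138.1]
2.1 top [230.8, 283.7] scene [333.2, 116.7] [380.0, 133.3]
2.03 top [237.2, 281.9] scene [329.7, 116.0] [376.7, 132.7]
1.96 top [244.0, 280.1] scene [325.9, 115.7] [373.2, 132.5]
1.9 top [250.1, 278.5] scene [322.6, 115.8] [370.1, 132.8]
1.8 top [260.8, 275.9] scene [316.8, 116.7] [364.6, 133.9]
1.7 top [272.0, 273.5] scene [310.8, 118.6] [358.8, 136.1]
1.6 top [283.5, 271.1] scene [304.5, 121.4] [352.7, 139.3]
1.571 top [286.8, 270.5] scene [302.7, 122.4] [351.0, 140.4]
1.54 top [290.4, 269.8] scene [300.7, 123.6] [349.0, 141.7]
top3 250 204 210 |top3 253 204 211 |top3 256 205 212 |top3 259 205 212 |top3 262 206 213 |top3 265 206 213 |top3 268 206 214 |top3 271 207 214 |top3 274 207 215 |top3 277 208 215 |top3 280 208 216 |top3 283 209 216 |top3 286 209 217 |top3 289 210 217 |topL 256 238 242 |topL 259 239 243 |topL 262 239 242 |topL 265 240 247 |topL 268 240 247 |topL 271 241 248 |topL 274 241 248 |topL 277 242 249 |topL 280 243 245 |scene3 345 121 124 |scene3 350 123 127 |scene3 355 125 128 |scene3 360 127 130 |scene3 365 128 132 |scene3 370 130 134 |scene3 375 132 136 |scene3 380 133 137 |scene3 385 136 138 |scene3 390 136 138 |sceneL 355 124 125 |sceneL 360 126 131 |sceneL 365 129 133 |sceneL 370 130 134 |sceneL 375 131 133 |
```

Call:
{"fn": "step_arm", "kwargs": {"steps": [[0,-0.66,-0.2,0,0,0,1],[0,-0.67,-0.18,0,0,0,1],[0,-0.68,-0.18,0,0,0,1],[0,-0.68,-0.17,0,0,0,1],[0,-0.69,-0.16,0,0,0,1],[0,-0.69,-0.14,0,0,0,1],[0,-0.7,-0.12,0,0,0,1],[0,-0.7,-0.1,0,0,0,1]]}}

```text
clock: 28.92
tool_pos: [0.5021, 0.1851, 0.2778]
eef_rot: [-0.07, 0.998, 0.001, 0.001]
contact_force: [8.0, 2.5, -16.1]
opening: 0.149
finger_force: 40.9
```

Call:
{"fn": "step_arm", "kwargs": {"steps": [[0,-0.7,-0.08,0,0,0,1],[0,-0.7,-0.06,0,0,0,1],[0,0,0,0,0,0,1],[0,0,0,0,0,0,1],[0,0,0,0,0,0,1]]}}

```text
clock: 29.55
tool_pos: [0.5042, 0.1709, 0.2785]
eef_rot: [-0.07, 0.998, 0.001, 0.0]
contact_force: [8.2, 1.3, -16.7]
opening: 0.146
finger_force: 40.9
```

```bash
cat >> h.py <<'E'
def rows():
  for n in('topL','sceneL'):
    im=load(n+'.png')['pixels'].astype(int);m=((im[...,0]>100)&(im[...,1]<60)&(im[...,2]<65))
    if n=='topL':
      for v in range(240,290,3):
        x=np.where(m[v,190:330])[0]+190
        if len(x):print(n,v,x.min(),x.max(),end=' |')
    else:
      for u in range(290,385,4):
        x=np.where(m[105:150,u])[0]+105
        if len(x):print(n,u,x.min(),x.max(),end=' |')
E
python3 -c "
from h import *
lid();rows()"
```

```text
grasp hx 0.0005 hy 0.0138 z 0.2165 th 1.635 rad 0.2169 f hy 0.14 fz -16.71 0.14610512711358625 29.55
top [([272, 245, 13, 28, 162], [278.0, 259.7])] [273.7 237.6]
scene [([382, 83, 17, 12, 140], [389.9, 88.8]), ([424, 125, 17, 9, 81], [432.0, 129.9]), ([334, 128, 25, 14, 120], [346.6, 135.2])] [330.3 131.1]
topL 246 273 277 |topL 249 272 278 |topL 252 274 278 |topL 255 275 281 |topL 258 275 281 |topL 261 275 282 |topL 264 276 283 |topL 267 276 283 |topL 270 277 284 |sceneL 334 128 130 |sceneL 338 129 131 |sceneL 342 131 136 |sceneL 346 133 138 |sceneL 350 135 140 |sceneL 354 136 141 |sceneL 358 139 139 |
```

Call:
{"fn": "step_arm", "kwargs": {"steps": [[-0.1,0,0.15,0,0,0,1],[-0.05,0,0.1,0,0,0,1],[0,-0.4,0,0,0,0,1],[0,-0.4,0,0,0,0,1],[0,-0.3,0,0,0,0,1],[0,0,0,0,0,0,1],[0,0,0,0,0,0,1],[0,0,0,0,0,0,1]]}}

```text
clock: 30.65
tool_pos: [0.506, 0.1602, 0.2782]
eef_rot: [-0.07, 0.998, 0.001, 0.0]
contact_force: [-1.5, 0.8, 6.0]
opening: 0.148
finger_force: 39.0
```

```bash
python3 -c "
from h import *
lid();rows()"
```

```text
grasp hx 0.0008 hy 0.0031 z 0.2162 th 1.585 rad 0.2162 f hy 1.04 fz 6.04 0.14825990162532196 30.65
top [([278, 245, 12, 26, 157], [283.3, 258.0])] [279.2 236.5]
scene [([382, 83, 17, 12, 142], [390.0, 88.7]), ([424, 124, 17, 10, 77], [431.2, 129.8]), ([331, 130, 25, 14, 131], [344.0, 136.9])] [327.4 133.1]
topL 246 278 282 |topL 249 278 283 |topL 252 279 283 |topL 255 280 287 |topL 258 280 287 |topL 261 281 288 |topL 264 282 288 |topL 267 282 289 |topL 270 283 289 |sceneL 334 131 132 |sceneL 338 132 138 |sceneL 342 134 139 |sceneL 346 135 141 |sceneL 350 136 142 |sceneL 354 137 142 |
```

Call:
{"fn": "step_arm", "kwargs": {"steps": [[0.02,-0.2,-0.07,0,0,0,1],[0,0,0,0,0,0,1],[0,0,0,0,0,0,1],[0,0,0,0,0,0,1],[0,0,0,0,0,0,1]]}}

```text
clock: 31.38
tool_pos: [0.5063, 0.1581, 0.2781]
eef_rot: [-0.07, 0.998, 0.0, 0.0]
contact_force: [-1.5, 1.2, 4.8]
opening: 0.141
finger_force: 39.1
```

```bash
python3 -c "
from h import *
lid();rows()
s=load('topL.png');p=(.52068,.05007,.13948)
im=s['pixels'].astype(int)
for P in(L(-.0255,-.063,(.12,.045)),L(-.063,.0255,(.045,.12))):
  c=np.mean(P,0);u,v=map(int,proj(s,h2w(p,(*c,.08))));print(u,v,im[v,u])
"
```

```text
grasp hx 0.0008 hy 0.0009 z 0.2161 th 1.575 rad 0.2161 f hy 1.4 fz 4.81 0.14127999140083805 31.375
top [([279, 244, 12, 27, 161], [284.4, 257.6])] [280.3 236.3]
scene [([382, 83, 17, 12, 142], [390.0, 88.8]), ([424, 124, 17, 10, 69], [431.3, 130.2]), ([330, 130, 25, 14, 132], [343.5, 137.2])] [326.8 133.5]
topL 246 279 284 |topL 249 280 284 |topL 252 280 284 |topL 255 281 288 |topL 258 282 288 |topL 261 282 289 |topL 264 282 290 |topL 267 283 290 |topL 270 284 289 |sceneL 330 131 131 |sceneL 334 131 133 |sceneL 338 133 138 |sceneL 342 134 140 |sceneL 346 135 141 |sceneL 350 137 143 |sceneL 354 138 141 |361 254 [26 29 18]
327 277 [220 182 133]
```

Call:
{"fn": "step_arm", "kwargs": {"steps": [[0,0,0,0,0,0,1],[0,0,0,0,0,0,1],[0,0,0,0,0,0,1],[0,0,0,0,0,0,1],[0,0,0,0,0,0,1],[0,0,0,0,0,0,1],[0,0,0,0,0,0,1],[0,0,0,0,0,0,1]]}}

```text
clock: 32.48
tool_pos: [0.5063, 0.1581, 0.2781]
eef_rot: [-0.07, 0.998, 0.0, 0.0]
contact_force: [-2.6, 0.9, 5.3]
opening: 0.144
finger_force: 39.1
```

```bash
python3 -c "
from h import *
lid()
st=r.get_state();print(st['opening'],st['finger_force'])
s=load('sceneL.png');p=(.52068,.05007,.13948);im=s['pixels'].astype(int)
for c in((-.0255,-.063),(-.063,.0255)):
  for q in(c,(c[0]*1.05,c[1]*1.05)):
    u,v=map(int,proj(s,h2w(p,(*q,.08))));print(u,v,im[v,u])
"
```

```text
grasp hx 0.0008 hy 0.0009 z 0.2161 th 1.575 rad 0.2161 f hy 1.21 fz 5.32 0.14433463252903583 32.475
top [([279, 244, 12, 27, 163], [284.4, 257.7])] [280.3 236.3]
scene [([382, 83, 17, 12, 138], [389.9, 88.8]), ([424, 126, 17, 8, 72], [431.7, 130.2]), ([330, 130, 25, 14, 134], [343.5, 137.1])] [326.8 133.5]
0.1453626064155785 39.077848908200394
271 250 [219 184 137]
270 250 [219 184 135]
285 226 [194 162 120]
284 225 [194 162 119]
```

The lid is steady at about 1.57 rad with the bar gripped, and both bricks are in place. I hand the job in.

```bash
python3 -c "
from plant import r
print(r.finish_job())"
```

```text
the job is handed in; nothing more can be done
None
```

Job handed in at about 32.5 s: both firebricks are set flat in the two outlined places and released, and the lid is held upright at about 1.57 rad with the bar still gripped at 39 N; the first grip on the bar closed empty above it and was redone lower.

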